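# Lock the rail stop on the mat-cutting bench

### The arm

A 6-joint arm with a two-finger parallel gripper is mounted at the origin on the work surface. World frame = base frame: x ahead of the robot, y to its left, z up, the work surface at z = 0. Lengths are in m, angles in rad, forces in N, time in s.
With the tool pointing down it reaches from about 0.3 to 0.775 m from the base axis. Payload 14.6 kg.
Tool frame: the origin (TCP) lies at the centre of the arm's flange, where the gripper is bolted on; the fingertips stand 199 mm ahead of it and the grasp point (between the pads) lies 180 mm ahead of it (nose_length is the distance from the TCP to the fingertips, in m); z points along the fingers, y is the line along which they close (so a half turn about z gives the same grasp; the last joint's range is limited). The gripper opens to 94 mm and grips with 3 to 60 N. Pads are 16 mm wide; open, the fingers measure 119 mm over their backs; the gripper's body (75 mm by 177 mm) begins 78 mm behind the grasp point.
Start: joints at [-1.387, 0.3, 1.521, -0, 1.321, -0.067], TCP at [0.136, -0.533, 0.405] pointing down, gripper open.
Joint ranges: [-3.03, 3.03], [-0.79, 2.21], [0.23, 2.52], [-1.04, 4.18], [0, 3.07], [-2.55, 2.55]. Speed limits (rad/s): [2.22, 2.22, 2.57, 3.14, 3.14, 3.14].

### API

Orientations are given as a unit quaternion [x, y, z, w].
In Python, from bench import observe, grab_frame, camera_params, hand_in, nose_length gives the robot as it stands.
- The arm moves only by the tool carry_out, never from a script. Its argument "commands" is a list of rows, each a list of 3 entries, a list of its own where there are three numbers: the turn, a rotation vector about the tool's x, y, z in degrees, then the shift along the tool's x, y, z in mm, then the opening, from 0 (shut) to 1 (fully open). A call has 1 to 10 rows; each row is the pose to reach, as a shift and turn from the pose commanded when the call began, along the tool's axes at that moment; what a row does not reach only later rows make up. A row lasts 1/8 s, in which the tool goes at most 62.5 mm and 10.7 degrees, less where a joint would pass 70% of its speed; a pose out of reach is approached as far as the arm can. A call with a gripper value outside its range is refused whole. The fingers move at their own pace and stop on an object; the grip force is fixed at half the most. Time passes only in rows, so rows that repeat a pose let the fingers close. It gives the time, the measured TCP pose, the force, the opening and the grip force at its end, in the units of the state.
- observe(): the state, without advancing time (a new reading comes with each control period).
- grab_frame(name): name is "side" or "top" or "wrist"; returns the picture (480x640x3 uint8, red, green, blue); there is no depth.
- camera_params(name): a dict with "camera_matrix" (3x3 intrinsics, pixels), "world_to_cam" (4x4, takes a point from world to camera coordinates). Camera axes: x right, y up, looking along -z (the intrinsics and any distortion apply to the point x, -y, -z); pixel columns grow to the right and rows downward; lengths in m; the calibration is good to about 2 mm. A picture is of the moment at which its call begins: read the wrist's pose just before it. camera_params takes no time and is no camera call; for the wrist camera it gives the pose at the moment of the call.
- hand_in(): hands the job in; it is judged then, once.
The state is a dict: "time_s": time; "joint_positions": joint angles; "joint_velocities": joint speeds; "tau": joint torques, N m; "ee_pos": TCP position; "tcp_rot": TCP orientation; "ft_force": force on the tool from outside, world axes, zero at the start; "moment": the same for the moment, N m; "gripper_width": opening from 0.0 (shut) to 1.0 (fully open); "grip_force": force on a finger pad.
Only numpy, scipy, OpenCV 4.12 (cv2) and the standard library are available. Lean on these libraries where they do the work, as an engineer would, in place of code of your own. Each camera call takes 0.05 s, during which the arm holds its last target. There are 200 camera calls.

### The job

Two stop blocks sit on the aluminium board rail of this framing bench, each with a cam knob and a sprung pin. The one with the straight bar-shaped grip is still unlocked: turn its knob clockwise, seen from above, until the sprung pin drops into the notch of its cam, then let go. Leave the other stop, with the round knob, locked as it is.

Things in the scene. Friction and masses are not known exactly. Their poses are not given: they have to be found in the camera images.
- bar_grip (a point): Black straight bar grip, 50 x 14 mm, 40 mm tall, upright on a bare aluminium cam disc (72 mm across). The point is on the vertical knob axis: the bar's top is 17 mm above it (80 mm over the bench), the disc's top 23 mm below it. Turns with the knob: x along the bar towards the V notch in the disc's rim (18 mm wide, 9 deep), y across the 14 mm width, z up. Pin guide 56 mm out, 43 mm high.
- bar_cam (a joint): Angle of that knob, rad, growing clockwise seen from above. 0: notch squarely in front of the pin (pin home). It starts at -1.25 to -0.65, so it must turn clockwise by that much; end stops at -1.5 and +0.45. Turning takes under 0.1 N m; it stays where it is left, and once released within 0.2 rad of 0 the pin pulls it to 0.
- bar_pin (a joint): Sprung pin of that stop (steel, round nose 10 mm across, on the side of the disc away from the robot, pointing at the knob axis), travel in m, growing towards the knob axis. About 0: nose riding on the plain rim, unlocked. About 0.007: dropped fully into the notch, locked. Its spring pushes it in with 3.5 to 5 N.
- round_cam (a joint): Knob angle, rad, of the other, look-alike stop, whose grip is a round fluted black knob 42 mm across and 74 mm above the bench. Its pin is already in its notch (0); leave it. The two stops stand some 0.23 to 0.33 m apart along the rail, either may be on the left.

How it is judged:
At the end, for the whole second after the job is handed in: The pin of the bar-grip stop has dropped at least 5.5 mm into the notch, its knob stands still within 0.17 rad (10 degrees) of the notch position, and the round knob is still within 0.17 rad of its own notch position (value of joint bar_pin above 0.0055 m and value of joint bar_cam between -0.17 and 0.17 rad and velocity of joint bar_cam between -0.05 and 0.05 rad/s and value of joint round_cam between -0.17 and 0.17 rad); the robot touches nothing.
It fails at once if the round knob was turned out of its locked position by more than 0.25 rad (value of joint round_cam above 0.25 rad or value of joint round_cam below -0.25 rad).
It also fails if it takes over 40 s, if anything falls off the work surface, if the arm or the gripper's body presses on something with over 40 N, if the wrist force passes 120 N, or if a joint passes its speed limit or range.

## Working session

There is one attempt and no reset: what is moved stays moved. The work goes in short steps, Python scripts to look and compute and a tool call to move; the robot and the scene stay as the last step left them, time stands still between calls to the robot, and variables do not carry over. Pictures are saved under pics/ and viewed, at most 10 in all, crops included, and the job is handed in when it is done.

Besides the shell and the picture viewer there is one more tool, called by a JSON object that holds its "api" and its "payload", one argument or row to a line. carry_out: Moves the arm, as the interface text tells. Its arguments: {"type":"object","properties":{"commands":{"type":"array"}},"required":["commands"]}

```bash
mkdir -p pics
python3 - <<'E'
from bench import *
import cv2
s=observe();print(s)
for n in("top","side"):
    cv2.imwrite(f"pics/{n}0.png",grab_frame(n)[:,:,::-1]);p=camera_params(n);print(n,p)
E
```

```text
{'time_s': 0.0, 'joint_positions': array([-1.38657942e+00,  3.00457021e-01,  1.52159101e+00,  7.20252110e-06,
        1.32071871e+00, -6.65873708e-02]), 'joint_velocities': array([-1.02429438e-03, -4.83820190e-04,  1.28885929e-03, -6.73142129e-04,
       -2.71062807e-04, -4.94509885e-05]), 'tau': array([ 9.70179208e-04, -5.31800723e+01, -3.52735341e+01,  7.08681252e-02,
        2.43313605e-02, -8.54640280e-05]), 'ee_pos': array([ 0.13649799, -0.53275289,  0.40408972]), 'tcp_rot': array([ 9.92147391e-01,  1.25072817e-01, -3.10241408e-05, -5.86231765e-04]), 'ft_force': array([0.49862505, 0.35867913, 0.30054387]), 'moment': array([ 0.02265668, -0.04635988, -0.03354757]), 'grip_force': 0.0, 'gripper_width': 1.0021371697432775}
top {'camera_matrix': array([[442.01893923,   0.        , 314.74752369],
       [  0.        , 442.01893923, 235.3353858 ],
       [  0.        ,   0.        ,   1.        ]]), 'world_to_cam': array([[-0.03057076, -0.99953126,  0.0016415 ,  0.01271488],
       [ 0.97569942, -0.02948529,  0.21712039, -0.57304698],
       [-0.21697022,  0.00823914,  0.97614345, -0.61772012],
       [ 0.        ,  0.        ,  0.        ,  1.        ]])}
side {'camera_matrix': array([[463.85297415,   0.        , 328.68693476],
       [  0.        , 463.85297415, 242.07874156],
       [  0.        ,   0.        ,   1.        ]]), 'world_to_cam': array([[-0.99259028, -0.12016087,  0.0180528 ,  0.57523142],
       [ 0.07449446, -0.48440435,  0.8716668 , -0.11713049],
       [-0.09599539,  0.86655282,  0.48976636, -0.69133129],
       [ 0.        ,  0.        ,  0.        ,  1.        ]])}
```

View pics/top0.png

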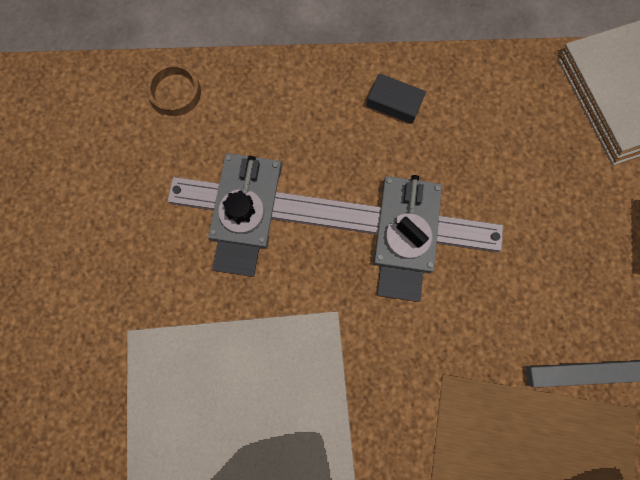

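View pics/side0.png

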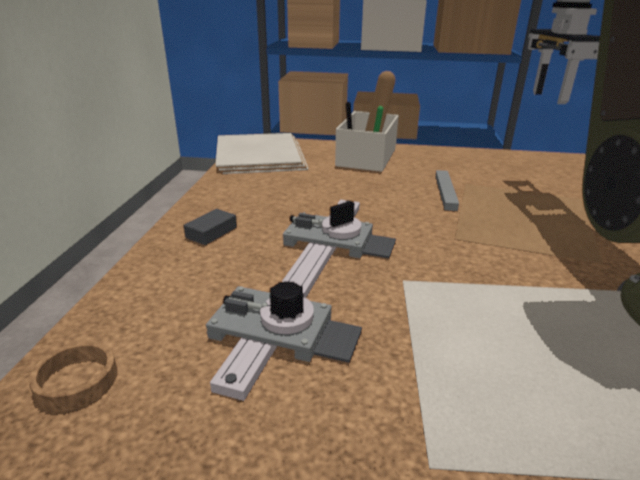

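The top view shows the round-knob stop on the left (about 240,208) and the bar-grip stop on the right: disc about (409,236), bar about (412,232) slanting down-right, and its pin at about (414,190). The side view agrees. I'll segment these and cast rays.

```bash
cat > h.py <<'E'
import numpy as np,cv2
from bench import *
def ray(p,px,z):
    K=p["camera_matrix"];T=p["world_to_cam"];R=T[:3,:3];c=-R.T@T[:3,3]
    d=np.linalg.inv(K)@np.array([px[0],px[1],1.]);d=R.T@np.array([d[0],-d[1],-d[2]])
    return c+d*(z-c[2])/d[2]
def proj(p,X):
    T=p["world_to_cam"];c=T[:3,:3]@X+T[:3,3];K=p["camera_matrix"]
    return np.array([K[0,0]*c[0]/-c[2]+K[0,2],K[1,1]*-c[1]/-c[2]+K[1,2]])
E
python3 - <<'E'
from h import *
im=cv2.imread("pics/top0.png");p=camera_params("top")
x0,y0=365,165;c=im[y0:275,x0:455]
g=c.max(2)
def big(m,lo,ctr):
    n,l,s,ce=cv2.connectedComponentsWithStats(m.astype(np.uint8))
    for i in range(1,n):
        if s[i,4]>lo: print(i,s[i],ce[i]+[x0,y0])
    return l,s
l,s=big(g<45,100,0)
for i in range(1,len(s)):
    if s[i,4]>100:
        ys,xs=np.where(l==i); r=cv2.minAreaRect(np.c_[xs+x0,ys+y0].astype(np.float32)); 
        b=cv2.boxPoints(r);print("box",b.tolist(),[ray(p,q,.08)[:2].round(4).tolist() for q in b])
l,s=big(c.min(2)>140,100,0)
for i in range(1,len(s)):
    if s[i,4]>600:
        ys,xs=np.where(l==i);h=cv2.convexHull(np.c_[xs+x0,ys+y0].astype(np.float32))
        e=cv2.fitEllipse(h);print("ell",e,ray(p,e[0],.04))
print("pin",ray(p,(414,190),.043))
cv2.imwrite("pics/c0.png",cv2.resize(c,None,fx=5,fy=5,interpolation=cv2.INTER_CUBIC))
E
```

```text
5 [ 30  52  33  30 466] [411.59012876 231.97854077]
box [[393.0000305175781, 224.0], [403.5000305175781, 213.5], [428.0000305175781, 238.0], [417.5000305175781, 248.5]] [[0.5833, -0.1232], [0.5992, -0.1402], [0.5602, -0.1741], [0.5447, -0.1571]]
2 [  0  47  14  13 155] [371.02580645 217.98064516]
3 [ 22  49  45  43 797] [408.63111669 237.96863237]
6 [ 73  58  17  14 200] [446.225 229.37 ]
ell ((408.9181823730469, 235.1505889892578), (42.63002395629883, 44.967037200927734), 119.77989196777344) [ 0.57403793 -0.15493224  0.04      ]
pin [ 0.64811474 -0.16827376  0.043     ]
```

View pics/c0.png

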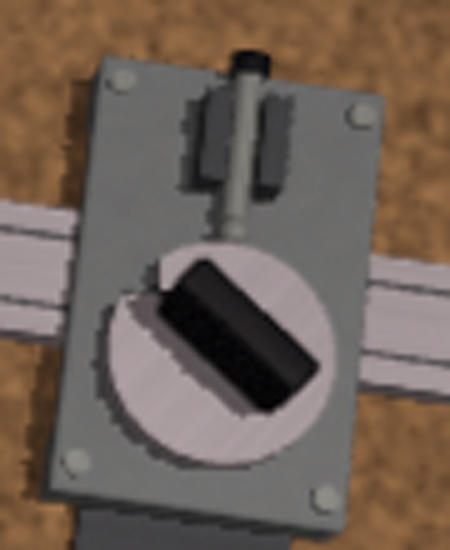

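The crop shows the notch at crop (143,292), up-left. The bar's top face has its long edge from (205,260) to (320,367), and the pin runs from (231,235) up to (250,60).

Run:
```python
from h import *
p=camera_params("top")
f=lambda a,z:ray(p,(365+(a[0]+.5)/5-.5,165+(a[1]+.5)/5-.5),z)
a,b=f((205,260),.08),f((320,367),.08);c=f((297,393),.08);d=f((183,287),.08)
print("bar len,wid",np.linalg.norm(a-b),np.linalg.norm(b-c),"ctr",(a+b+c+d)/4)
an=lambda v:np.degrees(np.arctan2(v[1],v[0]))
print("bar ang",an(a-b),an(d-c))
C=f((222,353),.04);print("disc",C,"diam",np.linalg.norm(f((108,353),.04)-f((336,353),.04)))
print("pin dir",an(f((250,60),.043)-f((231,235),.043)),"from ctr",an(f((231,235),.043)-C),"notch",an(f((143,292),.04)-C))
s=observe()
from scipy.spatial.transform import Rotation as R
print(R.from_quat(s["tcp_rot"]).as_matrix().round(3))
```

```text
bar len,wid 0.04678976547796462 0.010815166719835278 ctr [ 0.57322352 -0.15532697  0.08      ]
bar ang 43.11585811691843 43.27839995827565
disc [ 0.57395346 -0.15505642  0.04      ] diam 0.07270272610876125
pin dir -10.391439571593745 from ctr -7.779307672463749 notch 48.879655637712354
[[ 0.969  0.248 -0.   ]
 [ 0.248 -0.969  0.001]
 [ 0.    -0.001 -1.   ]]
```

{"api": "carry_out", "payload": {
  "commands": [
    [[0, 0, -29], [517, -258, 0], 0.6],
    [[0, 0, -29], [517, -258, 0], 0.6],
    [[0, 0, -29], [517, -258, 0], 0.6],
    [[0, 0, -29], [517, -258, 0], 0.6],
    [[0, 0, -29], [517, -258, 0], 0.6],
    [[0, 0, -29], [517, -258, 0], 0.6],
    [[0, 0, -29], [517, -258, 0], 0.6],
    [[0, 0, -29], [517, -258, 0], 0.6],
    [[0, 0, -29], [517, -258, 0], 0.6],
    [[0, 0, -29], [517, -258, 0], 0.6]
  ]
}}

```text
time_s: 1.35
ee_pos: [0.5751, -0.1521, 0.4038]
tcp_rot: [0.929, 0.371, -0.0, -0.0]
ft_force: [-0.0, 0.4, -0.4]
gripper_width: 0.602
grip_force: 0.0
```

Run:
```python
from h import *
s=observe();p=camera_params("wrist")
im=grab_frame("wrist");cv2.imwrite("pics/w0.png",im[:,:,::-1])
np.savez("w0.npz",**p);print(s["ee_pos"],s["tcp_rot"])
for X in([.5735,-.155,.08],[.5735,-.155,.04]):print(proj(p,np.array(X)))
```

```text
[ 0.5750529  -0.15206531  0.40379309] [ 9.28637388e-01  3.70988254e-01 -3.49253585e-04 -4.41033057e-04]
[325.12627548 239.50106344]
[324.93752271 229.31989979]
```

View pics/w0.png

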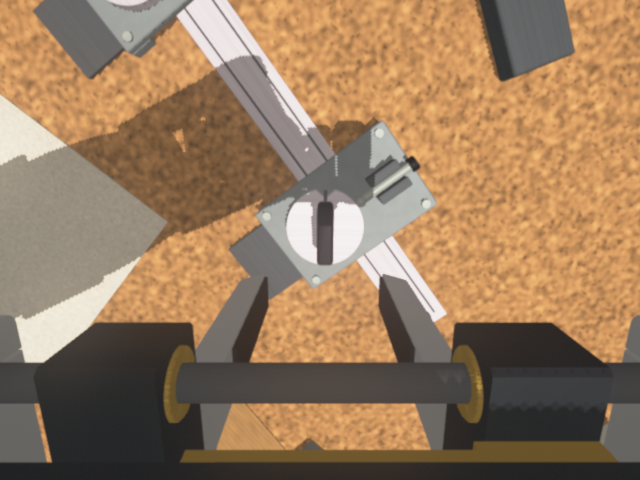

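The wrist view confirms this: disc centre at about (325,228) against a predicted (325,229), bar vertical at x≈325 and so aligned with the tool, pin towards (415,163). I'll get the pin's bearing.

Run:
```python
from h import *
p=dict(np.load("w0.npz"))
an=lambda v:np.degrees(np.arctan2(v[1],v[0]))
C=ray(p,(325,228),.04);P=ray(p,(374,193),.043);Q=ray(p,(415,164),.05)
print(C,an(P-C),an(Q-C),an(Q-P),"bar",an(ray(p,(325.5,206),.08)-ray(p,(325.5,263),.08)))
a,b=ray(p,(379,133),.03),ray(p,(427,204),.03);c,d=ray(p,(266,216),.03),ray(p,(316,281),.03)
print("plate",an((a+b)-(c+d)), (ray(p,(325.5,206),.08)+ray(p,(325.5,263),.08))/2)
```

```text
[ 0.57445805 -0.15416842  0.04      ] -9.7597940171991 -9.401869120720402 -8.939008015524173 bar 43.628723483495364
plate -10.38320871620448 [ 0.57648387 -0.15258742  0.08      ]
```

{"api": "carry_out", "payload": {
  "commands": [
    [[0, 0, 0], [0, 0, 50], 0.6],
    [[0, 0, 0], [0, 0, 100], 0.6],
    [[0, 0, 0], [0, 0, 100], 0.6],
    [[0, 0, 0], [0, 0, 100], 0.6]
  ]
}}

```text
time_s: 1.9
ee_pos: [0.5733, -0.1553, 0.3069]
tcp_rot: [0.929, 0.369, 0.001, 0.001]
ft_force: [0.3, 0.4, -0.0]
gripper_width: 0.598
grip_force: 0.0
```

{"api": "carry_out", "payload": {
  "commands": [
    [[0, 0, 0], [1, 0, 30], 0.6],
    [[0, 0, 0], [1, 0, 56], 0.6],
    [[0, 0, 0], [1, 0, 56], 0.6],
    [[0, 0, 0], [1, 0, 56], 0.3],
    [[0, 0, 0], [1, 0, 56], 0.1],
    [[0, 0, 0], [1, 0, 56], 0.1],
    [[0, 0, 0], [1, 0, 56], 0.1],
    [[0, 0, 0], [1, 0, 56], 0.1]
  ]
}}

```text
time_s: 2.9
ee_pos: [0.5742, -0.154, 0.2488]
tcp_rot: [0.929, 0.37, 0.0, 0.0]
ft_force: [2.9, -1.5, 0.7]
gripper_width: 0.147
grip_force: 30.0
```

The bar is gripped: 13.8 mm opening at 30 N. Now I turn it clockwise.

{"api": "carry_out", "payload": {
  "commands": [
    [[0, 0, 9], [0, 0, 0], 0.1],
    [[0, 0, 18], [0, 0, 0], 0.1],
    [[0, 0, 27], [0, 0, 0], 0.1],
    [[0, 0, 36], [0, 0, 0], 0.1],
    [[0, 0, 45], [0, 0, 0], 0.1],
    [[0, 0, 53], [0, 0, 0], 0.1],
    [[0, 0, 53], [0, 0, 0], 0.1],
    [[0, 0, 53], [0, 0, 0], 0.1]
  ]
}}

```text
time_s: 3.9
ee_pos: [0.5742, -0.1543, 0.2489]
tcp_rot: [0.997, -0.083, 0.001, 0.0]
ft_force: [3.3, -4.6, -0.8]
gripper_width: 0.151
grip_force: 30.0
```

Forces are low. Now release and rise straight up.

{"api": "carry_out", "payload": {
  "commands": [
    [[0, 0, 0], [0, 0, 0], 0.4],
    [[0, 0, 0], [0, 0, 0], 0.6],
    [[0, 0, 0], [0, 0, 0], 0.6],
    [[0, 0, 0], [0, 0, 0], 0.6],
    [[0, 0, 0], [0, 0, -50], 0.6],
    [[0, 0, 0], [0, 0, -100], 0.6],
    [[0, 0, 0], [0, 0, -150], 0.6],
    [[0, 0, 0], [0, 0, -150], 0.6],
    [[0, 0, 0], [0, 0, -150], 0.6],
    [[0, 0, 0], [0, 0, -150], 0.6]
  ]
}}

```text
time_s: 5.15
ee_pos: [0.574, -0.1539, 0.3971]
tcp_rot: [0.996, -0.084, -0.001, -0.0]
ft_force: [0.9, -0.0, -0.1]
gripper_width: 0.599
grip_force: 0.0
```

Run:
```python
from h import *
im=grab_frame("wrist")
u,v=proj(camera_params("wrist"),np.array([.574,-.1545,.04])).astype(int);print(u,v,observe()["ee_pos"])
y0=max(v-110,0);x0=u-100
cv2.imwrite("pics/w1.png",cv2.resize(im[y0:v+60,x0:u+100,::-1],None,fx=3,fy=3,interpolation=cv2.INTER_CUBIC))
```

```text
324 226 [ 0.57404035 -0.15386999  0.39732142]
```

View pics/w1.png

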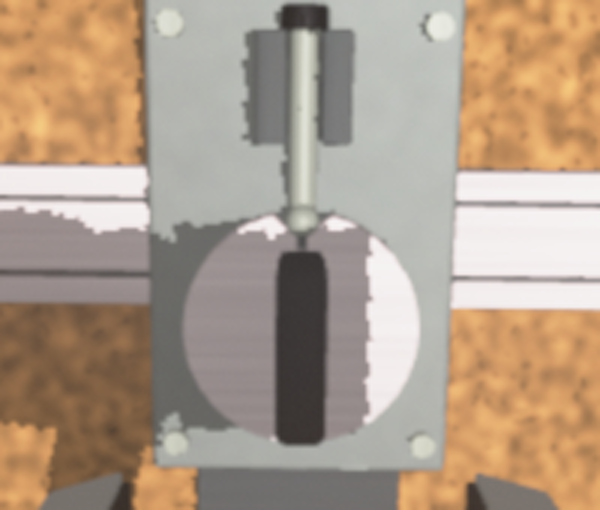

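The view shows the pin nose at (302,220), about 7–8 mm inside the rim and in the notch. The bar is in line with the pin, and the gripper is well clear.

```bash
python3 -c "
from bench import *
print(hand_in())"
```

```text
the job is handed in; nothing more can be done
None
```

The bar-grip stop is locked: I turned its knob about 53° clockwise, and the last wrist-camera view shows the pin about 7–8 mm into the notch. The round-knob stop was not touched, and the job was handed in at about 5 s with the gripper clear; `hand_in()` returned no verdict.

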